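# Flip the caps and close the sample tubes by trial fit

## Robot

A 6-joint arm with a two-finger parallel gripper is mounted at the origin on a cart in front of the work surface, level with it; the furniture and walls round the work are solid. World frame = base frame: x ahead of the robot, y to its left, z up, the work surface at z = 0. Lengths are in mm, angles in rad, forces in N, time in s.
With the tool pointing down it reaches from about 350 to 975 mm from the base axis. Payload 7.1 kg.
Tool frame: the origin (TCP) lies midway between the tips of the shut fingers; the grasp point (between the pads) lies 19 mm behind it (ctrl.tcp_to_grasp is the distance from the TCP to the grasp point, in mm); z points along the fingers, y is the line along which they close (so a half turn about z gives the same grasp; the last joint's range is limited). The gripper opens to 88 mm and grips with 3 to 60 N. Pads are 20 mm wide; open, the fingers measure 115 mm over their backs; the gripper's body (75 mm by 178 mm) begins 61 mm behind the grasp point.
Start: joints at [-1.341, 0.423, 1.63, -0, 1.089, -0.019], TCP at [153.92, -605.734, 222.675] pointing down, gripper open.
Joint ranges: [-3, 3], [-0.9, 2.11], [0.09, 2.58], [-1.31, 4.45], [0.11, 2.69], [-2.54, 2.54]. Speed limits (rad/s): [2.39, 2.39, 3.01, 3.14, 3.14, 3.14].

## Interface

Orientations are given as a rotation vector (axis times angle).
In Python, from workcell import get_obs, cams, ticket, boxes_of, ctrl gives the robot as it stands.
- The arm moves only by the shell command python3 -m creep 'ROWS' [OPENING]. ROWS is JSON, one flat list of numbers, 4 for each row, row after row: the shift along the world's x, y, z in m, then the turn about the world's z in rad. In form: [tx, ty, tz, spin, tx, ty, tz, spin, ...]. A call has 1 to 10 rows; each row is the pose to reach, as a shift and turn from the pose commanded when the call began; what a row does not reach only later rows make up. A row lasts 1/12 s, in which the tool goes at most 41.7 mm and 7.16 degrees, less where a joint would pass 70% of its speed; a pose out of reach is approached as far as the arm can. A call with a gripper value outside its range is refused whole. OPENING is the opening, from 0 (shut) to 1 (fully open), set as the call begins (- or left out, the last holds). The fingers move at their own pace and stop on an object; the grip force is fixed at half the most. Time passes only in rows, so rows that repeat a pose let the fingers close. It gives the time, the measured TCP pose, the force, the opening and the grip force at its end, in the units of the state.
- get_obs(): the state, without advancing time (a new reading comes with each control period).
- cams.get_image(name): name is "scene" or "top" or "wrist"; returns (picture, depth): 400x640x3 uint8, red, green, blue; 400x640 float32, mm along the optical axis (not along the pixel's ray), 0 where there is no reading.
- cams.get_calibration(name): a dict with "mtx" (3x3 intrinsics, pixels), "R" (3x3) and "t" (3): a world point X has camera coordinates R X + t; the wrist camera has in their place "mount" (4x4, takes a point from camera to tool coordinates, whose origin is the TCP and whose axes are the flange's). Camera axes: x right, y down, z forward; pixel columns grow to the right and rows downward; lengths in mm; the calibration is good to about 2 mm. A picture is of the moment at which its call begins: read the wrist's pose just before it. get_calibration takes no time and is no camera call.
- ticket.close_job(): hands the job in; it is judged then, once.
Trained networks look in the newest picture that a camera, given by its name, has taken for a name from the list of things; names that differ only in an ending like _2 or _b are one class to them, and where a whole thing is asked for, a point or a joint stands for the part that bears it (a point fixed in the world has none). Each returns a list of dicts, best first, with "score" (0 to 1); they miss things now and then, are a little off and sometimes report something else, mostly with a low value. They report only what shows in the picture. A call takes as long as a camera call. They do not tell look-alikes from the thing itself.
- boxes_of(camera, target): "centre" ([column, row] in pixels, amid what is visible of it).
The state is a dict: "t": time; "qpos": joint angles; "qvel": joint speeds; "joint_torque": joint torques, N m; "ee_pos": TCP position; "orientation": TCP orientation; "ft_force": force on the tool from outside, world axes, zero at the start; "moment": the same for the moment, N m; "width": finger opening in mm; "grasp_force": force on a finger pad.
Only numpy, scipy, OpenCV 4.12 (cv2) and the standard library are available. Lean on these libraries where they do the work, as an engineer would, in place of code of your own. Each camera call takes 0.05 s, during which the arm holds its last target. There are 200 camera calls.

## Task

The blue tube caps lie mouth-up on the worktop: set every one of them, still mouth-up, in the pockets of the green flipper plate, swing the plate fully over so that all the caps drop mouth-down into the grey nest, then swing it fully back. Then find by trying which tube in the white rack each cap fits, and leave every cap standing level on its own tube with its edge down on the tube's collar - not perched on the rim, and not a loose one slipped down past the collar. Do not knock over the squat white bottle.

Things in the scene. Friction and masses are not known exactly. Their poses are not given: they have to be found in the camera images.
- cap_a: Loose blue push-on tube cap, 44 mm across, 32 mm high, 35 g; one end closed and flat (12 mm solid), the other open: a round bore 20 mm deep. Caps look alike outside; bores differ by 7 mm, not marked. Origin: centre of the closed end's outer face; z axis points from there out of the mouth (up at the start, down when mouth-down). One of the three caps may be absent.
- cap_b: Another blue cap, outside the same as cap_a, same axes; its bore differs. May be absent.
- cap_c: Another blue cap, outside the same as cap_a, same axes; its bore differs. May be absent.
- tube_a_rim (a point): Centre of the rim, 105 mm above the worktop, of an open clear tube held fast in the white rack; z up. Neck bevelled at the rim; 13 mm below the rim a collar 6 mm high rings it, 5.6 mm wider than the neck. Necks are 20, 27 and 34 mm (not told which is which); the right cap's bore is 2.4 mm over its neck. Tubes swap places from start to start.
- tube_b_rim (a point): The same point of another tube. How caps stop on a tube: the right cap has its mouth edge on the collar, closed face 19 mm above the rim; one too small stays on top of the rim, closed face 32 mm above it; one too wide slips over the collar, closed face 12 mm above the rim.
- tube_c_rim (a point): The same point of the third tube.
- rack: White rack, fixed, 240 x 86 mm, deck 76 mm high; origin under its centre on the worktop. Its x axis runs along the row of three tubes, which stand at x = -70, 0, +70 mm.
- flipper: Flipper fixture fixed to the worktop, origin under its centre, base 150 x 212 mm. Its y axis runs along the hinge, 46 mm above the origin. The green plate lies on its -x side, the grey nest on its +x side; uprights at y = +-97 mm reach 56 mm high.
- plate (a joint): Hinge of the green plate: 0 = lying open on the loading side (pockets up), 3.14 = swung right over, pockets facing down on the nest. It turns easily and falls to whichever side it leans. Plate and bar weigh 0.22 kg.
- flip_bar (a point): Middle of the plate's handle: a round black bar 10 mm thick, 158 mm long, parallel to the hinge and 106 mm from it, at hinge height when the plate lies open or fully over. The posts' tips come within 30 mm of the bar: straddle the bar with fingers about 40 mm open. The bar can turn in the fingers through the whole half turn.
- pocket_0 (a point): Floor centre of a pocket of the green plate, 38 mm from the hinge, flipper y = -54 mm, 27 mm above the worktop; z up while open. Four rubber corner posts 25 mm high, the bar-side ones leaning outward, hold a cap with 2 mm play at the floor until the plate is well over; 29 mm gaps between posts on hinge and bar sides let the fingers in. Fingers over 70 mm open meet the bar.
- pocket_1 (a point): The same point of the pocket at flipper y = 0 mm.
- pocket_2 (a point): The same point of the pocket at flipper y = +54 mm.
- nest_0 (a point): Centre of a dark disc marked on the floor of the grey nest (a flat tray with a 4 mm lip), 31.5 mm above the worktop, 38 mm from the hinge, facing pocket_0 when the plate is over. A cap lying mouth-down there has its closed face 32 mm above this point.
- nest_1 (a point): The same point of the nest that faces pocket_1.
- nest_2 (a point): The same point of the nest that faces pocket_2.
- reagent_bottle: Bystander: squat white bottle, 78 mm across, 103 mm high, loose; origin under its centre, z up.
There are look-alikes about, which are no part of the job. Leave any turquoise look-alike of the cap_b alone. What is shaped like the cap_a but brown is not meant.

How it is judged:
By the outcome, as a careful person would: the job done as asked, in the order asked, and still so for the second after the job is handed in, with the robot touching nothing.
Of cap_a, cap_b, cap_c only 2 to 3 are there at a start; the rules pass over those that are not, and their reading is None.
At some moment in a run one of cap_a, cap_b, cap_c may be knocked a few centimetres aside while the robot is not near it.
Once in a run the grip may slacken for a moment while it holds something.
It also fails if it takes over 208 s, if anything falls off the work surface, if the arm or the gripper's body presses on something with over 40 N, if the wrist force passes 120 N, or if a joint passes its speed limit or range.

## Working session

There is one attempt and no reset: what is moved stays moved. The work goes in short steps, Python scripts to look and compute and a shell command to move; the robot and the scene stay as the last step left them, time stands still between calls to the robot, and variables do not carry over. Pictures are saved under pics/ and viewed, at most 14 in all, crops included, and the job is handed in when it is done.

```bash
ls; mkdir -p pics
cat > h.py <<'E'
import numpy as np, cv2
from workcell import get_obs, cams, ticket, boxes_of, ctrl
from scipy.spatial.transform import Rotation as Rn
def cam(name):
    o=get_obs(); im,d=cams.get_image(name); c=cams.get_calibration(name)
    K=np.array(c['mtx'])
    if 'mount' in c:
        T=np.eye(4); T[:3,:3]=Rn.from_rotvec(o['orientation']).as_matrix(); T[:3,3]=o['ee_pos']
        W=T@np.array(c['mount'])
    else:
        W=np.eye(4); R=np.array(c['R']); W[:3,:3]=R.T; W[:3,3]=-R.T@np.array(c['t']).ravel()
    return im,d,K,W
def cloud(d,K,W):
    v,u=np.mgrid[:d.shape[0],:d.shape[1]]
    P=np.stack([(u-K[0,2])/K[0,0]*d,(v-K[1,2])/K[1,1]*d,d],-1)
    X=P@W[:3,:3].T+W[:3,3]; X[d<=0]=np.nan; return X
def atz(px,z,K,W):
    r=W[:3,:3]@np.linalg.inv(K)@[px[0],px[1],1]; return W[:3,3]+r*(z-W[2,3])/r[2]
def save(n,im): cv2.imwrite('pics/'+n,im[...,::-1])
E
python3 - <<'E'
from h import *
np.set_printoptions(precision=1,suppress=True)
a=[]
for n in ['scene','top']:
    im,d,K,W=cam(n); X=cloud(d,K,W); save(n+'0.png',im); print(n,W)
    np.savez(n+'0.npz',im=im,d=d,K=K,W=W)
    for t in ['cap_a','tube_a_rim','rack','flipper','plate','flip_bar','pocket_0','nest_0','reagent_bottle']:
        for b in boxes_of(n,t):
            u,v=np.round(b['centre']).astype(int); print(t,u,v,round(b['score'],2),X[v,u])
o=get_obs(); print(o)
E
```

```text
pics
scene [[  -0.7   -0.5    0.6 -110.8]
 [  -0.7    0.4   -0.5  639.7]
 [   0.    -0.8   -0.6  840.4]
 [   0.     0.     0.     1. ]]
cap_a 191 295 0.94 [551.1 418.5  32.1]
cap_a 228 267 0.78 [581.8 297.   13.6]
cap_a 270 287 0.73 [445.  265.4  31. ]
cap_a 257 250 0.66 [582.1 204.1  11.6]
cap_a 232 308 0.6 [467.  362.2  14.5]
cap_a 231 214 0.57 [690.7 206.2  71.8]
cap_a 325 228 0.3 [508.   21.   29.3]
tube_a_rim 418 166 0.76 [ 464.3 -333.1   99.3]
rack 419 184 0.75 [ 455.7 -345.7   28.2]
flipper 336 229 0.95 [466.7  19.9  53.3]
flipper 225 270 0.4 [580.7 307.3  10.7]
plate 323 229 0.88 [509.7  27.1  28.2]
flip_bar 326 229 0.88 [506.7  18.2  24.7]
pocket_0 327 234 0.8 [470.9  49.8  50.8]
nest_0 337 231 0.9 [466.7  15.5  43.1]
reagent_bottle 232 215 0.73 [686.5 205.9  70.7]
reagent_bottle 328 233 0.47 [471.3  45.6  51.5]
top [[  -0.    -1.     0.1  394.5]
 [  -1.     0.    -0.    38.1]
 [   0.    -0.1   -1.  1550.4]
 [   0.     0.     0.     1. ]]
cap_a 193 214 0.79 [568.3 404.5  13.3]
cap_a 227 212 0.69 [572.3 302.7  13.1]
cap_a 236 248 0.49 [463.5 274.6  19.6]
cap_a 255 208 0.46 [5
[... 201 characters left out ...]
 0.29 [460.8 264.4   8.9]
flipper 330 235 0.92 [497.3  -5.7   4. ]
plate 321 236 0.64 [493.5  21.8  24.9]
flip_bar 317 238 0.89 [487.8  33.8  25.3]
flip_bar 206 245 0.65 [474.7 365.2  11.3]
pocket_0 318 234 0.58 [499.4  30.6  27.6]
nest_0 332 235 0.68 [496.9 -11.5   8.5]
reagent_bottle 265 160 0.61 [710.8 179.1  99.8]
{'t': 1.0, 'qpos': array([-1.3,  0.4,  1.6,  0. ,  1.1, -0. ]), 'qvel': array([-0., -0., -0.,  0., -0.,  0.]), 'joint_torque': array([ -0. , -54.5, -27.4,   0.1,   0. ,  -0. ]), 'ee_pos': array([ 153.9, -605.7,  222.7]), 'orientation': array([3.1, 0.4, 0. ]), 'ft_force': array([-0.5, -0.9,  0.4]), 'moment': array([-0., -0., -0.]), 'grasp_force': 0.0, 'width': 87.85660270326073}
```

Run:
```python
import cv2
a=cv2.imread('pics/scene0.png');b=cv2.imread('pics/top0.png')
cv2.imwrite('pics/scene0c.png',cv2.resize(a[130:350,140:480],(800,518)))
cv2.imwrite('pics/top0c.png',cv2.resize(b[130:300,160:520],(800,378)))
```

```text
(no output)
```

View pics/scene0c.png

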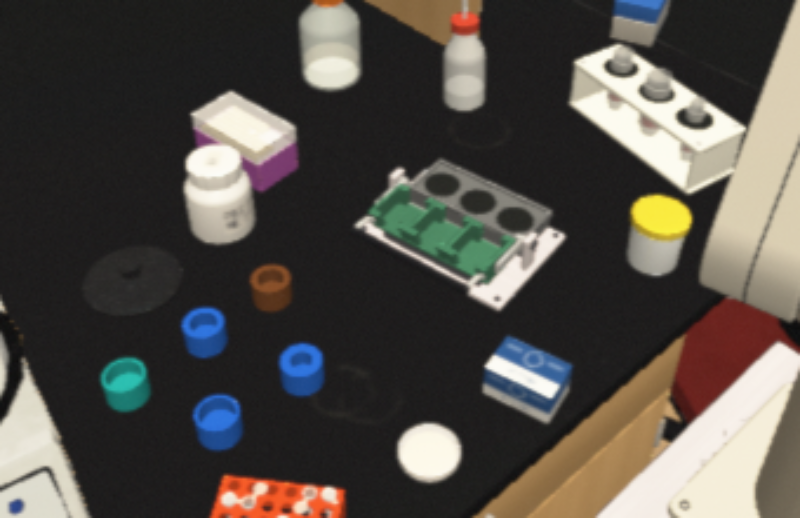

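View pics/top0c.png

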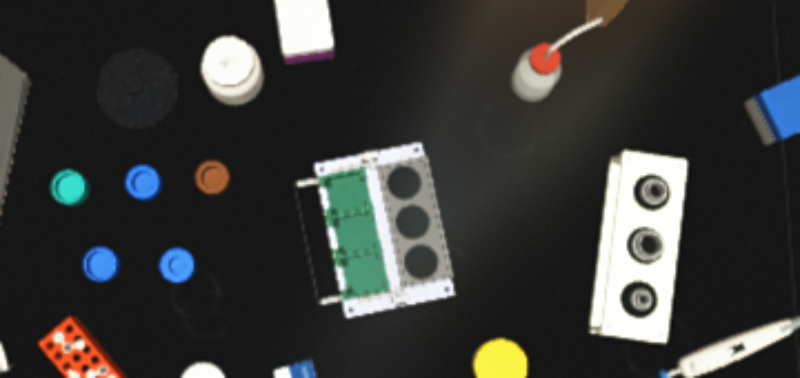

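The three blue caps are at scene pixels (227,271), (268,287) and (233,309), which are (224,212), (240,249) and (205,249) in the top view. The look-alikes are turquoise at scene (193,293) and brown at (255,252). The detector's hits on the bottle and the plate aren't caps either. I'll use the blue ones and check them in a close wrist view. The plate lies on the +y side and the nest on the −y side.

Run:
```python
from h import *
np.set_printoptions(precision=1,suppress=True)
R=Rn.from_rotvec(get_obs()['orientation']).as_matrix(); print(R, np.array(cams.get_calibration('wrist')['mount']),cams.get_calibration('wrist')['mtx'])
for n in ['top','scene']:
    z=np.load(n+'0.npz'); X=cloud(z['d'],z['K'],z['W']); hsv=cv2.cvtColor(z['im'],cv2.COLOR_RGB2HSV)
    H,S,V=[hsv[...,i].astype(int) for i in range(3)]
    m=(H>100)&(H<122)&(S>140)&(V>90)
    k,l,st,c=cv2.connectedComponentsWithStats(m.astype(np.uint8))
    for i in range(1,k):
        if st[i,4]>60: print(n,'blue',c[i],st[i,4],np.nanmedian(X[l==i],0), np.nanpercentile(X[l==i][:,2],95))
    g=(H>60)&(H<85)&(S>90)&(V>50)
    g&=(X[...,0]>380)&(X[...,0]<620)&(abs(X[...,1])<150)
    P=X[g]; P=P[~np.isnan(P[:,0])]
    print('green',len(P),P.mean(0),cv2.minAreaRect(P[:,:2].astype(np.float32)))
    w=(S<45)&(V>140)
    for nm,q in [('rack',w&(abs(X[...,2]-76)<8)&(X[...,1]<-220)),('base',w&(abs(X[...,1])<160)&(X[...,2]<30)&(X[...,0]>370)&(X[...,0]<620))]:
        P=X[q]; print(nm,len(P)); 
        if len(P): print(np.nanmedian(P,0),cv2.minAreaRect(P[:,:2].astype(np.float32)))
```

```text
[[ 1.   0.2  0. ]
 [ 0.2 -1.  -0. ]
 [ 0.   0.  -1. ]] [[   0.    -1.    -0.3   79.6]
 [   1.     0.     0.     0.1]
 [   0.    -0.3    1.  -161.8]
 [   0.     0.     0.     1. ]] [[320.6   0.  320.1]
 [  0.  320.6 199.5]
 [  0.    0.    1. ]]
top blue [522.6 174.6] 889 [ 658.9 -576.4   67.9] 73.67117950559935
top blue [223.8 211.5] 207 [573.4 312.   25.2] 35.110172205495246
top blue [204.6 248.4] 211 [464.7 368.4  14. ] 32.98642603070198
top blue [239.2 248.8] 211 [460.7 264.6  27.7] 35.313274371261514
top blue [298.  305.4] 198 [293.1  92.4  40.6] 46.41999737611945
green 1047 [497.6  26.5  31.5] ((496.23809814453125, 30.247943878173828), (163.30162048339844, 63.36320877075195), 10.581331253051758)
rack 2200
[ 442.  -349.6   74.7] ((346.4481201171875, -354.0763244628906), (713.86181640625, 267.9659729003906), 21.10272216796875)
base 1154
[493.  -17.1   7.6] ((503.030517578125, -0.4120025634765625), (214.94285583496094, 175.42527770996094), 10.593693733215332)
scene blue [413.3 127.7] 373 [ 652.1 -560.7   70.6] 73.89435731227843
scene blue [618.2 142.8] 183 [  261.6 -2234.1  -508.4] 
[... 184 characters left out ...]
6 264.4  27.3] 33.717529877303676
scene blue [375.5 286.6] 82 [268.3  84.5  42.1] 44.77976166928863
scene blue [232.3 308.6] 402 [463.5 363.8  17.9] 32.30794952568603
scene blue [155.9 365.9] 175 [378.3 571.3 122.1] 128.77299348391554
scene blue [134.5 376.2] 191 [385.3 608.  121.5] 128.80465979544505
green 952 [500.1  27.   36.2] ((513.4946899414062, 28.986122131347656), (206.1618194580078, 66.01885986328125), 10.134026527404785)
rack 1170
[ 445.9 -339.7   76.5] ((1073.983154296875, -1410.5615234375), (1547.7955322265625, 2799.69287109375), 21.271875381469727)
base 536
[414.    3.4   8.6] ((508.71759033203125, -15.237754821777344), (225.9973602294922, 152.8076629638672), 10.342641830444336)
```

```bash
python3 -m creep '[0.24,0.26,0.04,0,0.24,0.26,0.04,0,0.24,0.26,0.04,0,0.24,0.26,0.04,0,0.24,0.26,0.04,0,0.24,0.26,0.04,0,0.24,0.26,0.04,0,0.24,0.26,0.04,0,0.24,0.26,0.04,0,0.24,0.26,0.04,0]' 1
python3 - <<'E'
from h import *
np.set_printoptions(precision=3,suppress=True)
im,d,K,W=cam('wrist'); save('w1.png',im); np.savez('w1.npz',im=im,d=d,K=K,W=W)
R=Rn.from_rotvec(get_obs()['orientation']).as_matrix(); print(R[:,1],W)
X=cloud(d,K,W)
for b in boxes_of('wrist','tube_a_rim'): 
    u,v=np.round(b['centre']).astype(int); print(u,v,b['score'],X[v,u],atz((u,v),105,K,W))
E
```

```text
t: 1.83
ee_pos: [396.7, -343.0, 263.5]
orientation: [3.116, 0.396, 0.003]
ft_force: [0.9, 0.9, 0.1]
width: 87.9
grasp_force: 0.0
[ 0.25  -0.968  0.001] [[   0.251   -0.926   -0.28   473.489]
 [  -0.968   -0.24    -0.073 -323.117]
 [   0.       0.29    -0.957  425.441]
 [   0.       0.       0.       1.   ]]
353 111 0.67 [ 473.891 -358.8     77.511] [ 473.859 -355.981  105.   ]
32 46 0.59 [450.79    9.205  25.74 ] [455.291 -56.694 105.   ]
```

View pics/w1.png

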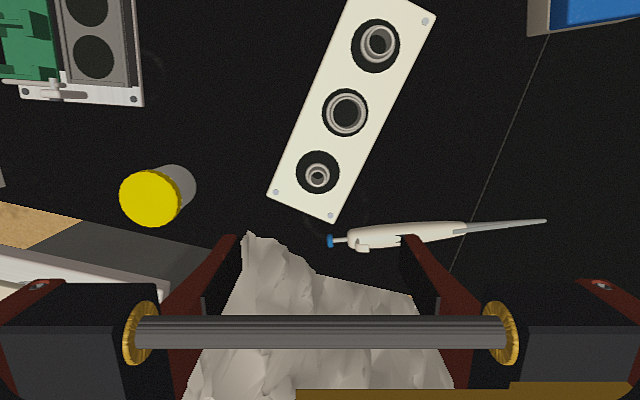

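The wrist view shows three tubes. The smallest neck is nearest the robot at (318,175), the largest is in the middle at (347,112), and the medium one is at the far end at (378,42). Next I'll measure the rims and fly to the caps by way of the flipper.

```bash
python3 - <<'E'
from h import *
np.set_printoptions(precision=1,suppress=True)
z=np.load('w1.npz'); K,W=z['K'],z['W']; X=cloud(z['d'],K,W); 
im=z['im'];hsv=cv2.cvtColor(im,cv2.COLOR_RGB2HSV)
for p in [(378,42),(347,112),(318,175)]: print(p,atz(p,105,K,W),atz(p,76,K,W))
m=((hsv[...,1]<50)&(hsv[...,2]>190)&(abs(X[...,2]-76)<6)&(X[...,1]<-220)).astype(np.uint8)
k,l,st,c=cv2.connectedComponentsWithStats(m); i=1+st[1:,4].argmax()
cs,_=cv2.findContours((l==i).astype(np.uint8),cv2.RETR_CCOMP,cv2.CHAIN_APPROX_NONE)
for q in cs:
    if len(q)>30:
        P=np.array([atz(p[0],76,K,W)[:2] for p in q],np.float32); print(len(q),cv2.minAreaRect(P))
# rim points in depth
for p in [(378,42),(347,112),(318,175)]:
    u,v=p; Y=X[v-25:v+25,u-25:u+25].reshape(-1,3); Y=Y[(Y[:,2]>97)&(Y[:,2]<112)]
    print(len(Y),np.median(Y,0) if len(Y) else '', (cv2.minEnclosingCircle(Y[:,:2].astype(np.float32)) if len(Y)>4 else ''))
E
python3 -m creep '[0.07,0.34,0.04,0,0.07,0.34,0.04,0,0.07,0.34,0.04,0,0.07,0.34,0.04,0,0.07,0.34,0.04,0,0.07,0.34,0.04,0,0.07,0.34,0.04,0,0.07,0.34,0.04,0,0.07,0.34,0.04,0,0.07,0.34,0.04,0]'
python3 - <<'E'
from h import *
im,d,K,W=cam('wrist'); save('w2.png',im); np.savez('w2.npz',im=im,d=d,K=K,W=W)
E
python3 -m creep '[0.0,0.3,0,0,0.0,0.3,0,0,0.0,0.3,0,0,0.0,0.3,0,0,0.0,0.3,0,0,0.0,0.3,0,0,0.0,0.3,0,0,0.0,0.3,0,0,0.0,0.3,0,0]'
python3 - <<'E'
from h import *
im,d,K,W=cam('wrist'); save('w3.png',im); np.savez('w3.npz',im=im,d=d,K=K,W=W)
a=np.load('w2.npz')['im']
save('w23.png',np.hstack([a[:260,60:600],im[:260]]))
E
python3 -c "
import cv2;a=cv2.imread('pics/w2.png')[:300];b=cv2.imread('pics/w3.png')[:300];cv2.imwrite('pics/w23.png',cv2.vconcat([a,b]))"
```

```text
(378, 42) [ 537.7 -361.1  105. ] [ 543.5 -364.5   76. ]
(347, 112) [ 471.5 -350.6  105. ] [ 471.3 -353.1   76. ]
(318, 175) [ 404.4 -339.   105. ] [ 398.1 -340.5   76. ]
559 ((470.18328857421875, -350.47259521484375), (84.27226257324219, 237.4246368408203), 80.00926208496094)
128 ((400.61529541015625, -338.6799011230469), (50.77339553833008, 50.82037353515625), 59.76598358154297)
141 ((469.9382019042969, -351.0993347167969), (50.393272399902344, 51.39137649536133), 58.29155349731445)
150 ((539.2000732421875, -362.6382141113281), (50.32970428466797, 50.70738983154297), 59.14523696899414)
360 [ 538.7 -362.2  103.9] ((539.049072265625, -363.03564453125), 13.643949508666992)
342 [ 470.9 -352.   104.1] ((470.2193908691406, -351.1559753417969), 17.007904052734375)
187 [ 402.5 -339.   103.7] ((401.4582824707031, -339.245849609375), 10.09949779510498)
t: 2.77
ee_pos: [464.6, -4.2, 303.1]
orientation: [-3.117, -0.393, -0.002]
ft_force: [-0.4, -0.1, 0.1]
width: 87.9
grasp_force: 0.0
t: 3.57
ee_pos: [464.6, 294.4, 301.9]
orientation: [3.116, 0.391, -0.001]
ft_force: [-0.6, -0.9, -1.1]
width: 87.7
grasp_force: 0.0
```

View pics/w23.png

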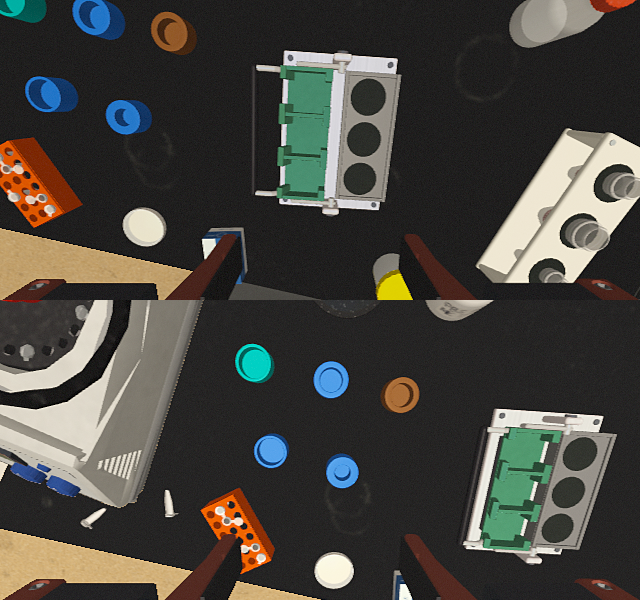

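The close view confirms three blue caps, at (331,80), (271,151) and (342,171) in w3. The turquoise one at (254,62) and the brown one at (401,95) are not wanted. Rim diameters read 27 (far), 34 (middle) and 20 (near). Next I'll measure the caps, the bores and the flipper.

```bash
cat > caps.py <<'E'
from h import *
def caps(im,d,K,W,z=32,win=None):
    X=cloud(d,K,W); hsv=cv2.cvtColor(im,cv2.COLOR_RGB2HSV); H,S,V=[hsv[...,i].astype(int) for i in range(3)]
    m=(H>100)&(H<118)&(S>120)&(V>60)&(X[...,2]>z-36)&(X[...,2]<z+10)
    k,l,st,c=cv2.connectedComponentsWithStats(m.astype(np.uint8)); out=[]
    for i in range(1,k):
        if st[i,4]<200: continue
        q=(l==i)&(abs(X[...,2]-z)<4)
        P=X[q]
        if len(P)<40: continue
        (cx,cy),r=cv2.minEnclosingCircle(P[:,:2].astype(np.float32))
        A=np.c_[P[:,:2],np.ones(len(P))]
        rr=np.hypot(P[:,0]-cx,P[:,1]-cy)
        out.append((c[i],cx,cy,r,np.median(P[:,2]),np.percentile(rr,[1,5,10]),np.nanpercentile(X[l==i][:,2],5)))
    return out
E
python3 - <<'E'
from caps import *
np.set_printoptions(precision=1,suppress=True)
for n in ['w3','w2']:
    z=np.load(n+'.npz'); a=[z[k] for k in ['im','d','K','W']]
    for c in caps(*a): print(n,*c)
z=np.load('w2.npz'); K,W=z['K'],z['W']; X=cloud(z['d'],K,W); hsv=cv2.cvtColor(z['im'],cv2.COLOR_RGB2HSV)
H,S,V=[hsv[...,i].astype(int) for i in range(3)]
box=(X[...,0]>380)&(X[...,0]<640)&(X[...,1]>-130)&(X[...,1]<130)
g=box&(H>60)&(H<85)&(S>90); P=X[g]; print('green',P.mean(0),cv2.minAreaRect(P[:,:2].astype(np.float32)),np.percentile(P[:,2],[2,30,50,98]))
fl=P[abs(P[:,2]-27)<3]; print('floor',fl.mean(0),cv2.minAreaRect(fl[:,:2].astype(np.float32)))
dk=box&(V<80)&(S<80)&(X[...,2]>27)&(X[...,2]<37)
k,l,st,c=cv2.connectedComponentsWithStats(dk.astype(np.uint8))
for i in range(1,k):
    if st[i,4]>300:
        e=X[l==i]; print('disc',c[i],st[i,4],np.median(e,0),cv2.minEnclosingCircle(e[:,:2].astype(np.float32)))
br=box&(V<80)&(X[...,2]>38)&(X[...,2]<56)&(X[...,1]>60); P=X[br]; print('bar',len(P),P.mean(0) if len(P) else'',cv2.minAreaRect(P[:,:2].astype(np.float32)))
E
```

```text
w3 [330.6  79.4] 571.1751098632812 307.0992431640625 21.95999526977539 31.573344694372423 [14.7 15.1 15.4] 9.273375251188725
w3 [270.9 150.3] 462.95318603515625 362.88641357421875 22.046506881713867 31.505351286978964 [18.  18.3 18.4] 2.2768565320211462
w3 [341.5 170.7] 459.505615234375 261.1305847167969 22.046133041381836 31.696746951031287 [11.2 11.7 12.5] 1.0899771197441124
w2 [98.5 18.1] 570.7807006835938 306.2874450683594 22.360990524291992 31.555439156026182 [14.3 14.8 15.2] 2.934306171633225
w2 [50.7 94. ] 462.22393798828125 362.23040771484375 23.103233337402344 31.34213266342914 [17.5 18.  18.3] 2.9005853012303646
w2 [128.1 116.4] 459.5887145996094 260.7073974609375 22.28131866455078 31.655123482863928 [11.2 11.7 12.4] 2.5189447749735905
green [498.7  25.5  34.2] ((507.3409118652344, -9.881690979003906), (211.1276092529297, 157.16458129882812), 8.41655158996582) [25.  26.6 27.3 52.8]
floor [500.9  23.4  26.8] ((495.88470458984375, 22.2496395111084), (157.7688446044922, 55.443992614746094), 10.624923706054688)
disc [367.9  96.7] 1000 [563.5 -42.4  31.4] ((563.2214965820312, -42.49105453491211), 22.700708389282227)
disc [363.4 139. ] 897 [510.5 -52.3  31.5] ((510.0268859863281, -52.58802795410156), 22.777284622192383)
disc [359.5 178.4] 810 [457.5 -62.5  31.4] ((457.0259094238281, -62.42698669433594), 22.68134880065918)
bar 1078 [489.9  88.8  49.5] ((486.6512756347656, 86.29817199707031), (47.20362091064453, 167.26763916015625), 88.45553588867188)
```

Bore radii read 11.2 for the cap at (459,261), 14.7 for (571,307) and 18.2 for (463,362), so 22.4, 29.4 and 36.4 mm. Flipper yaw is 10.6°. The pockets are at (443,12), (496,22) and (549,32), and the bar is at (483,89). All of this agrees with the given sizes. I'll pick the small cap first.

```bash
python3 -m creep '[-0.0045,-0.0335,-0.04,-0.064,-0.0045,-0.0335,-0.08,-0.064,-0.0045,-0.0335,-0.12,-0.064,-0.0045,-0.0335,-0.16,-0.064,-0.0045,-0.0335,-0.2,-0.064,-0.0045,-0.0335,-0.23,-0.064,-0.0045,-0.0335,-0.26,-0.064,-0.0045,-0.0335,-0.28,-0.064,-0.0045,-0.0335,-0.297,-0.064,-0.0045,-0.0335,-0.297,-0.064]' 0.95
python3 -m creep '[0,0,0,0,0,0,0,0,0,0,0,0,0,0,0,0,0,0,0,0,0,0,0,0]' 0
python3 -m creep '[0,0,0.03,0,0,0,0.07,0,0,0,0.11,0,0,0,0.11,0]'
```

```text
t: 4.45
ee_pos: [457.9, 256.7, 2.9]
orientation: [3.126, 0.285, -0.009]
ft_force: [-0.3, -1.1, 0.3]
width: 83.8
grasp_force: 0.0
t: 4.95
ee_pos: [459.8, 261.0, 6.4]
orientation: [-3.128, -0.29, -0.002]
ft_force: [0.7, 1.0, -0.2]
width: 47.0
grasp_force: 0.0
t: 5.28
ee_pos: [463.2, 263.0, 122.4]
orientation: [-3.124, -0.29, -0.016]
ft_force: [0.3, 0.1, -0.4]
width: 43.7
grasp_force: 30.0
```

```bash
cat >> caps.py <<'E'
def held():
    im,d,K,W=cam('wrist'); X=cloud(d,K,W); o=get_obs(); t=o['ee_pos']
    hsv=cv2.cvtColor(im,cv2.COLOR_RGB2HSV)
    m=(hsv[...,0]>100)&(hsv[...,0]<118)&(hsv[...,1]>120)&(hsv[...,2]>60)&(np.hypot(X[...,0]-t[0],X[...,1]-t[1])<45)&(abs(X[...,2]-t[2])<60)
    P=X[m]-t; print('held n',m.sum(), 'ee',t,'w',o['width'],o['grasp_force'])
    if m.sum()>20:
        top=np.percentile(P[:,2],98); Q=P[abs(P[:,2]-top)<4]; print('top z rel',top,'bottom',np.percentile(P[:,2],2),'centre rel',cv2.minEnclosingCircle(Q[:,:2].astype(np.float32)))
    return im
E
python3 - <<'E'
from caps import *
save('g1.png',held())
E
```

```text
held n 4372 ee [461.9914393  262.3650784  119.72769309] w 43.61772773597649 29.998522432838364
top z rel 23.787998799811547 bottom -5.267459158853881 centre rel ((1.9761230945587158, 0.6088640689849854), 22.491174697875977)
```

View pics/g1.png

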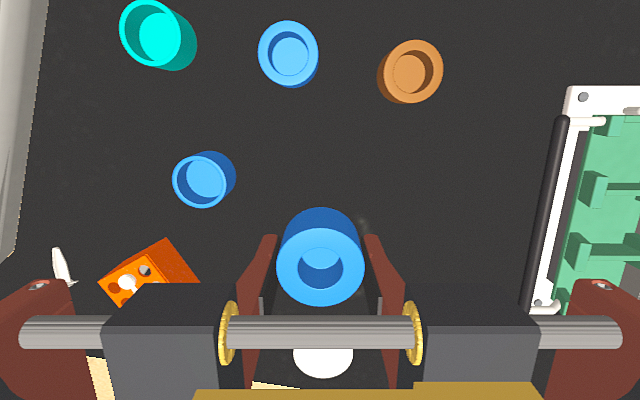

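The cap is held level at (320,265), with its mouth edge 24 mm above the TCP. Its bottom is therefore 8 mm below the TCP.

```bash
python3 -m creep '[-0.018,-0.249,0,0,-0.018,-0.249,0,0,-0.018,-0.249,0,0,-0.018,-0.249,0,0,-0.018,-0.249,0,0,-0.018,-0.249,-0.01,0,-0.018,-0.249,-0.03,0,-0.018,-0.249,-0.036,0,-0.018,-0.249,-0.036,0,-0.018,-0.249,-0.036,0]'
python3 - <<'E'
from caps import *
im=held(); save('g2.png',im)
E
```

```text
t: 6.17
ee_pos: [440.9, 12.5, 79.1]
orientation: [-3.128, -0.291, 0.003]
ft_force: [0.3, 0.5, -0.1]
width: 43.6
grasp_force: 30.0
held n 2568 ee [441.42045742  12.79504591  79.60765517] w 43.55947035761601 29.99869736011633
top z rel 20.015872574643403 bottom -9.205919493677346 centre rel ((0.2858423590660095, -0.5091714859008789), 22.697412490844727)
```

View pics/g2.png

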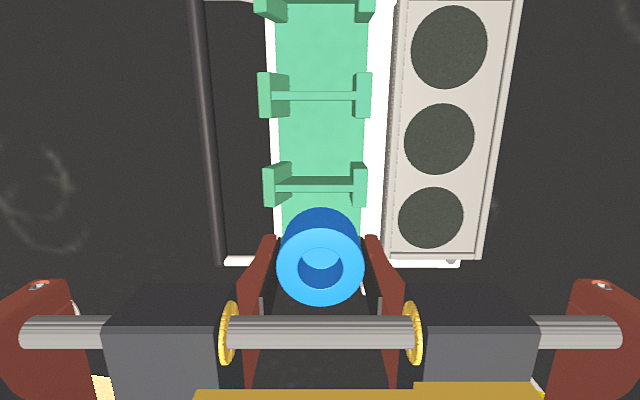

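```bash
python3 -m creep '[0.001,0,-0.012,0,0.001,0,-0.022,0,0.001,0,-0.03,0,0.001,0,-0.036,0,0.001,0,-0.04,0,0.001,0,-0.04,0]'
python3 -m creep '[0,0,0,0,0,0,0,0,0,0,0,0,0,0,0,0]' 0.66
python3 -m creep '[0,0,0.02,0,0,0,0.05,0,0,0,0.09,0,0,0.01,0.13,0,0,0.01,0.13,0]'
python3 - <<'E'
from caps import *
np.set_printoptions(precision=1,suppress=True)
a=cam('wrist')
for z in (59,32):
  for c in caps(*a,z=z): print(z,*c)
E
```

```text
t: 6.72
ee_pos: [442.2, 12.0, 39.0]
orientation: [-3.128, -0.291, 0.001]
ft_force: [-0.1, -0.1, 0.2]
width: 44.0
grasp_force: 30.0
t: 7.05
ee_pos: [442.6, 11.7, 40.0]
orientation: [3.128, 0.29, 0.001]
ft_force: [0.2, 0.7, 0.9]
width: 57.8
grasp_force: 0.0
t: 7.47
ee_pos: [446.6, 22.5, 176.2]
orientation: [3.128, 0.29, 0.018]
ft_force: [1.0, 0.0, -0.1]
width: 57.9
grasp_force: 0.0
59 [330.2 197.9] 443.1627502441406 11.572784423828125 22.204439163208008 58.71533877888703 [11.1 11.7 12.4] 37.90432322295046
32 [36.2  9.2] 558.3203735351562 302.06646728515625 17.16006851196289 31.48329536909023 [2.3 3.9 4.9] 1.8010065451894606
```

```bash
python3 -m creep '[0.0205,0.34,0,0,0.0205,0.34,0,0,0.0205,0.34,0,0,0.0205,0.34,0,0,0.0205,0.34,0,0,0.0205,0.34,0,0,0.0205,0.34,0,0,0.0205,0.34,-0.02,0,0.0205,0.34,-0.05,0,0.0205,0.34,-0.05,0]' 0.95
python3 -m creep '[0,0,0,0,0,0,0,0]'
python3 - <<'E'
from caps import *
np.set_printoptions(precision=1,suppress=True)
print(get_obs()['ee_pos']); a=cam('wrist'); save('g3.png',a[0])
for c in caps(*a): print(*c)
E
```

```text
t: 8.35
ee_pos: [459.6, 362.3, 113.1]
orientation: [3.123, 0.295, -0.012]
ft_force: [-0.9, -0.5, -0.4]
width: 83.4
grasp_force: 0.0
t: 8.52
ee_pos: [462.5, 360.7, 119.1]
orientation: [3.127, 0.289, -0.003]
ft_force: [-0.4, -0.4, 0.7]
width: 83.4
grasp_force: 0.0
[462.5 360.7 119.1]
[415.5  76.6] 571.1417236328125 307.46502685546875 22.14937973022461 31.591877271471404 [14.6 14.9 15.1] 7.686968258997463
[317.1 185.6] 463.11614990234375 363.0706481933594 22.05641746520996 31.256679766654372 [20.5 20.9 21.1] -0.5519841592795642
[316.2 207.5] 463.5824279785156 363.51580810546875 19.53563117980957 31.28414300627172 [17.6 17.8 18. ] 11.632061141572413
```

```bash
python3 -m creep '[0,0.001,-0.035,0,0,0.001,-0.07,0,0,0.001,-0.09,0,0,0.001,-0.105,0,0,0.001,-0.114,0,0,0.001,-0.114,0]'
python3 -m creep '[0,0,0,0,0,0,0,0,0,0,0,0,0,0,0,0,0,0,0,0,0,0,0,0,0,0,0,0,0,0,0,0]' 0
python3 -m creep '[0,0,0.03,0,0,0,0.07,0,0.033,-0.1,0.09,0,0.033,-0.15,0.09,0,0.033,-0.2,0.09,0,0.033,-0.25,0.09,0,0.033,-0.3,0.09,0,0.033,-0.341,0.09,0,0.033,-0.341,0.09,0,0.033,-0.341,0.085,0]'
python3 -m creep '[0,0,0,0,0,0,0,0,0,0,0,0]'
python3 - <<'E'
from caps import *
held()
E
```

```text
t: 9.07
ee_pos: [462.9, 361.6, 5.3]
orientation: [3.128, 0.288, -0.001]
ft_force: [-0.4, -0.2, -0.9]
width: 83.5
grasp_force: 0.0
t: 9.73
ee_pos: [463.1, 363.0, 6.1]
orientation: [-3.128, -0.29, -0.001]
ft_force: [-1.0, -0.5, 4.5]
width: 43.8
grasp_force: 30.0
t: 10.57
ee_pos: [495.6, 32.0, 92.1]
orientation: [3.128, 0.291, 0.002]
ft_force: [1.4, -0.3, -0.2]
width: 43.4
grasp_force: 30.0
t: 10.82
ee_pos: [495.5, 33.7, 91.5]
orientation: [-3.128, -0.288, 0.0]
ft_force: [0.3, 0.3, -0.3]
width: 43.5
grasp_force: 30.0
held n 7352 ee [495.58492243  34.47933389  91.5371701 ] w 43.999708110223025 29.999927580356598
top z rel 26.343136970279375 bottom -1.0195850558961204 centre rel ((-0.8594346046447754, -1.9061260223388672), 23.418319702148438)
```

```bash
python3 -m creep '[0.0005,-0.012,0,0,0.0005,-0.012,0,0,0.0005,-0.012,-0.01,0,0.0005,-0.012,-0.02,0,0.0005,-0.012,-0.02,0,0.0005,-0.012,-0.02,0]'
python3 - <<'E'
from caps import *
held()
E
```

```text
t: 11.37
ee_pos: [495.1, 22.1, 70.5]
orientation: [-3.128, -0.291, 0.004]
ft_force: [0.2, -0.4, -0.8]
width: 43.8
grasp_force: 30.0
held n 7353 ee [495.57775136  22.06884823  70.91048399] w 43.560465674734544 29.999847365543246
top z rel 25.96157550052877 bottom -1.5201639600194228 centre rel ((-0.41262632608413696, -0.08775615692138672), 22.66653060913086)
```

```bash
python3 -m creep '[0.0007,0,-0.012,0,0.0007,0,-0.022,0,0.0007,0,-0.03,0,0.0007,0,-0.0375,0,0.0007,0,-0.0375,0,0.0007,0,-0.0375,0]'
python3 -m creep '[0,0,0,0,0,0,0,0,0,0,0,0,0,0,0,0]' 0.66
python3 -m creep '[0,0,0.02,0,0,0,0.05,0,0,0,0.09,0,0,0.01,0.13,0,0,0.01,0.13,0,0,0.01,0.13,0]'
python3 - <<'E'
from caps import *
np.set_printoptions(precision=1,suppress=True)
a=cam('wrist'); print(get_obs()['ee_pos'])
for c in caps(*a,z=59): print(*c)
E
python3 -m creep '[0.035,0.12,0,0,0.035,0.12,0,0,0.035,0.12,0,0,0.075,0.275,0,0,0.075,0.275,0,0,0.075,0.275,0,0,0.075,0.275,0,0,0.075,0.275,-0.02,0,0.075,0.275,-0.05,0,0.075,0.275,-0.05,0]' 0.95
python3 -m creep '[0,0,0,0,0,0,0,0]'
python3 - <<'E'
from caps import *
np.set_printoptions(precision=1,suppress=True)
print(get_obs()['ee_pos']); a=cam('wrist'); save('g4.png',a[0])
for c in caps(*a): print(*c)
E
```

```text
t: 11.92
ee_pos: [496.5, 21.8, 33.5]
orientation: [-3.128, -0.29, 0.002]
ft_force: [-0.1, 0.5, -0.7]
width: 43.9
grasp_force: 30.0
t: 12.25
ee_pos: [496.9, 21.8, 34.3]
orientation: [3.128, 0.29, 0.001]
ft_force: [-0.1, -0.0, 0.3]
width: 57.8
grasp_force: 0.0
t: 12.75
ee_pos: [498.5, 32.1, 166.5]
orientation: [3.128, 0.291, 0.009]
ft_force: [0.2, -0.5, -0.3]
width: 57.8
grasp_force: 0.0
[497.   31.9 164.7]
[327.7 179.3] 500.8160400390625 23.625778198242188 21.018943786621094 57.923058894408825 [16.8 17.1 17.1] 31.86064618231728
[332.4 210.8] 496.4118347167969 21.717891693115234 18.905719757080078 57.68357436279126 [17.5 17.7 17.7] 38.967326935021745
[327.4 237.9] 444.24774169921875 12.186566352844238 21.92174530029297 57.80294168414392 [20.3 20.4 20.6] 33.31297074885416
[330.4 260.8] 443.0979919433594 11.918639183044434 12.06545639038086 57.562466176347755 [10.5 10.6 10.7] 39.46570764663512
t: 13.63
ee_pos: [567.2, 305.1, 106.5]
orientation: [3.123, 0.291, -0.018]
ft_force: [-0.7, -0.4, 0.4]
width: 83.3
grasp_force: 0.0
t: 13.8
ee_pos: [571.5, 306.2, 113.6]
orientation: [3.128, 0.289, -0.003]
ft_force: [0.8, 0.0, -0.4]
width: 83.3
grasp_force: 0.0
[571.5 306.2 113.6]
[318.2 201.7] 571.4219360351562 307.1338806152344 22.154443740844727 31.639458928902087 [14.6 14.9 15.2] 6.1382271302552525
```

```bash
python3 -m creep '[0,0.0006,-0.035,0,0,0.0006,-0.07,0,0,0.0006,-0.09,0,0,0.0006,-0.1,0,0,0.0006,-0.108,0,0,0.0006,-0.108,0]'
python3 -m creep '[0,0,0,0,0,0,0,0,0,0,0,0,0,0,0,0,0,0,0,0,0,0,0,0,0,0,0,0,0,0,0,0]' 0
python3 -m creep '[0,0,0.03,0,0,0,0.065,0,-0.003,-0.035,0.085,0,-0.006,-0.075,0.085,0,-0.009,-0.115,0.085,0,-0.012,-0.155,0.085,0,-0.015,-0.195,0.085,0,-0.019,-0.235,0.08,0,-0.0225,-0.274,0.075,0,-0.0225,-0.2745,0.068,0]'
python3 -m creep '[0,0,0,0,0,0,0,0,0,0,0,0]'
python3 - <<'E'
from caps import *
held()
E
```

```text
t: 14.35
ee_pos: [572.0, 307.2, 6.0]
orientation: [3.128, 0.289, -0.0]
ft_force: [-0.2, -0.4, 0.7]
width: 83.4
grasp_force: 0.0
t: 15.02
ee_pos: [571.9, 307.5, 6.5]
orientation: [-3.128, -0.29, -0.001]
ft_force: [-0.7, -0.7, 3.7]
width: 43.6
grasp_force: 30.0
t: 15.85
ee_pos: [548.4, 27.6, 74.1]
orientation: [3.128, 0.283, -0.001]
ft_force: [0.0, -0.7, -0.6]
width: 43.9
grasp_force: 30.0
t: 16.1
ee_pos: [549.6, 34.1, 74.2]
orientation: [-3.128, -0.292, -0.0]
ft_force: [0.0, 0.9, -0.5]
width: 43.7
grasp_force: 30.0
held n 3186 ee [549.69481166  34.30765308  74.29558602] w 43.50313298545594 29.99992433935404
top z rel 25.35304567659009 bottom -3.643320455719629 centre rel ((-0.6815543174743652, -0.3531820774078369), 22.490060806274414)
```

```bash
python3 -m creep '[0.0003,-0.0017,0,0,0.0003,-0.0017,-0.012,0,0.0003,-0.0017,-0.024,0,0.0003,-0.0017,-0.034,0,0.0003,-0.0017,-0.0405,0,0.0003,-0.0017,-0.0405,0,0.0003,-0.0017,-0.0405,0]'
python3 -m creep '[0,0,0,0,0,0,0,0,0,0,0,0,0,0,0,0]' 0.66
python3 -m creep '[0,0,0.02,0,0,0,0.05,0,0,0,0.09,0,-0.04,0.03,0.12,0,-0.07,0.05,0.15,0,-0.07,0.05,0.15,0,-0.07,0.05,0.15,0]'
python3 - <<'E'
from caps import *
np.set_printoptions(precision=1,suppress=True)
a=cam('wrist'); print(get_obs()['ee_pos']); save('g5.png',a[0])
for c in caps(*a,z=59): print(*c)
im,d,K,W=a; X=cloud(d,K,W); V=im.max(2)
br=(V<80)&(X[...,2]>40)&(X[...,2]<58)&(X[...,1]>60)&(X[...,1]<120)&(X[...,0]>380)&(X[...,0]<590); P=X[br]; print('bar',len(P),P.mean(0),cv2.minAreaRect(P[:,:2].astype(np.float32)),np.percentile(P[:,2],[5,50,95]))
E
```

```text
t: 16.73
ee_pos: [549.0, 31.2, 32.7]
orientation: [-3.128, -0.29, 0.003]
ft_force: [0.4, 0.7, 0.2]
width: 43.7
grasp_force: 30.0
t: 17.07
ee_pos: [549.8, 31.1, 34.0]
orientation: [3.128, 0.29, 0.001]
ft_force: [0.2, 0.2, -0.4]
width: 57.5
grasp_force: 0.0
t: 17.65
ee_pos: [478.4, 82.6, 186.5]
orientation: [-3.127, -0.293, -0.006]
ft_force: [1.3, -0.1, 0.7]
width: 57.8
grasp_force: 0.0
[479.6  82.  185.3]
[371.  118.9] 548.8741455078125 38.132965087890625 20.33444595336914 57.754652962783354 [14.3 14.3 14.4] 31.024783253696338
[400.3 128. ] 548.7573852539062 30.75383758544922 15.285618782043457 57.536933586061195 [14.5 14.5 14.6] 38.59889039224188
[373.3 168. ] 500.74163818359375 27.291351318359375 20.330387115478516 57.48006583528695 [14.7 14.7 14.8] 30.776528210102896
[393.9 191.2] 496.0364990234375 21.474502563476562 19.03166389465332 57.77312725987906 [17.3 17.5 17.6] 38.80850342567058
[373.4 220.3] 446.5583190917969 14.606816291809082 21.178607940673828 57.23536950546378 [17.  17.2 17.3] 31.459719849687843
bar 1209 [492.2  89.8  49.2] ((484.1875915527344, 88.48568725585938), (166.9400634765625, 9.963972091674805), 10.198213577270508) [46.3 49.5 51. ]
```

View pics/g5.png

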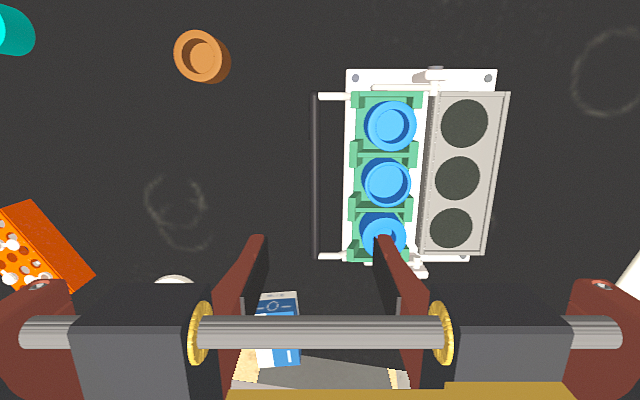

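All three caps sit in their pockets, at (390,125), (386,182) and (383,235). The bar's middle is near (484,89). Next I'll straddle the bar and grip it.

```bash
python3 -m creep '[0.002,0.004,-0.02,0,0.004,0.0077,-0.05,0,0.004,0.0077,-0.08,0,0.004,0.0077,-0.11,0,0.004,0.0077,-0.13,0,0.004,0.0077,-0.145,0,0.004,0.0077,-0.157,0,0.004,0.0077,-0.157,0]' 0.455
python3 -m creep '[0,0,0,0,0,0,0,0,0,0,0,0,0,0,0,0,0,0,0,0,0,0,0,0,0,0,0,0]' 0
```

```text
t: 18.37
ee_pos: [482.3, 87.9, 23.3]
orientation: [3.128, 0.289, -0.008]
ft_force: [0.0, 0.4, 0.6]
width: 39.8
grasp_force: 0.0
t: 18.95
ee_pos: [484.1, 89.2, 27.2]
orientation: [-3.128, -0.29, -0.002]
ft_force: [-0.3, 3.4, 5.1]
width: 9.7
grasp_force: 30.0
```

```bash
python3 -m creep '[0.0002,-0.0013,0.0166,0,0.001,-0.0051,0.0328,0,0.0021,-0.0114,0.0481,0,0.0037,-0.0199,0.0623,0,0.0057,-0.0305,0.075,0,0.0081,-0.043,0.0858,0,0.0107,-0.0569,0.0944,0,0.0135,-0.072,0.1008,0,0.0165,-0.0879,0.1047,0,0.0196,-0.1042,0.106,0]'
python3 -m creep '[0.0031,-0.0163,-0.0013,0,0.006,-0.0322,-0.0052,0,0.0089,-0.0473,-0.0116,0,0.0115,-0.0612,-0.0202,0,0.0138,-0.0737,-0.031,0,0.0158,-0.0843,-0.0437,0,0.0174,-0.0928,-0.0579,0,0.0186,-0.0991,-0.0732,0,0.0193,-0.1029,-0.0894,0,0.0196,-0.1042,-0.105,0]'
python3 -m creep '[0,0,0,0,0,0,0,0,0,0,-0.001,0,0,0,-0.001,0,0,0,-0.001,0,0,0,-0.001,0,0,0,-0.001,0,0,0,-0.001,0]'
```

```text
t: 19.78
ee_pos: [503.5, -15.3, 134.3]
orientation: [-3.128, -0.291, -0.002]
ft_force: [-0.8, 3.8, 2.1]
width: 9.0
grasp_force: 30.0
t: 20.62
ee_pos: [522.2, -119.4, 26.5]
orientation: [-3.127, -0.288, 0.002]
ft_force: [-8.2, 15.4, 56.9]
width: 9.1
grasp_force: 30.0
t: 21.28
ee_pos: [522.2, -119.3, 26.6]
orientation: [-3.128, -0.29, 0.001]
ft_force: [-2.6, 4.0, -2.3]
width: 9.1
grasp_force: 30.0
```

```bash
python3 -m creep '[0,0.0003,0.0083,0,-0.0002,0.0013,0.0166,0,-0.001,0.0051,0.0328,0,-0.0021,0.0114,0.0481,0,-0.0037,0.0199,0.0623,0,-0.0057,0.0305,0.075,0,-0.0081,0.043,0.0858,0,-0.0107,0.0569,0.0944,0,-0.0135,0.072,0.1008,0,-0.0165,0.0879,0.1047,0]'
python3 - <<'E'
from caps import *
np.set_printoptions(precision=1,suppress=True)
a=cam('top'); save('t6.png',cv2.resize(a[0][200:270,280:380],(800,560)))
for c in caps(*a,z=63.5): print(*c)
E
```

```text
t: 22.12
ee_pos: [506.0, -31.5, 132.4]
orientation: [3.127, 0.29, 0.001]
ft_force: [0.3, -1.2, -9.0]
width: 9.2
grasp_force: 30.0
[521.9 175.4] 660.7608642578125 -578.6951904296875 63.78455352783203 65.4307112446545 [ 5.6 11.5 16.3] 59.961938952145374
```

View pics/t6.png

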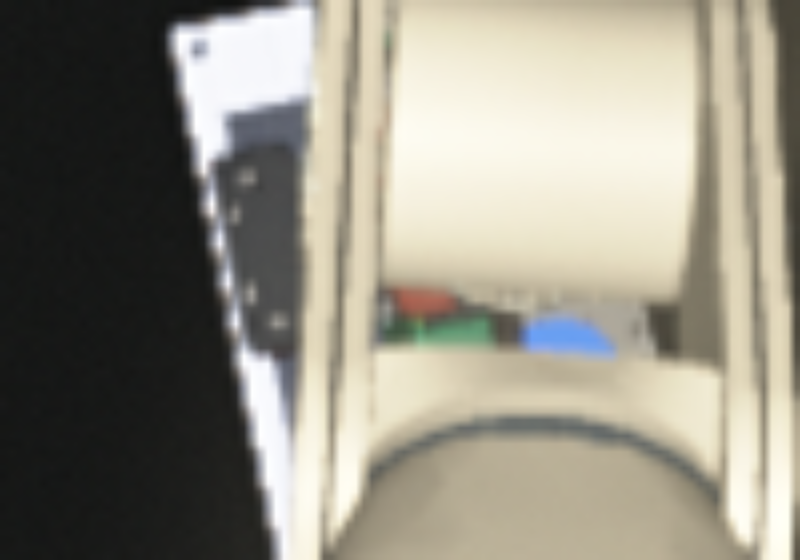

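The arm hides most of the flipper in this view. One blue cap shows over the nest at about (570,335) of the crop. I'll keep swinging the plate back.

```bash
python3 -m creep '[-0.0031,0.0163,0.0013,0,-0.0061,0.0326,0,0,-0.0091,0.0485,-0.0039,0,-0.0119,0.0636,-0.0103,0,-0.0146,0.0776,-0.0189,0,-0.0169,0.0899,-0.0297,0,-0.0189,0.1006,-0.0424,0,-0.0205,0.1091,-0.0566,0,-0.0217,0.1154,-0.0719,0,-0.0224,0.1192,-0.0881,0]'
python3 -m creep '[-0.0001,0.0006,-0.008,0,-0.0002,0.0013,-0.016,0,-0.0002,0.0013,-0.016,0,-0.0002,0.0013,-0.016,0]'
python3 -m creep '[0,0,0,0,0,0,0,0,0,0,0,0]' 0.455
python3 -m creep '[0,0,0.03,0,0,0,0.07,0,0,0,0.11,0,-0.03,-0.03,0.14,0,-0.04,-0.06,0.18,0,-0.04,-0.1,0.21,0,-0.04,-0.13,0.21,0,-0.04,-0.13,0.21,0,-0.04,-0.13,0.21,0]'
python3 - <<'E'
from caps import *
np.set_printoptions(precision=1,suppress=True)
print(get_obs()['ee_pos'])
a=cam('wrist'); save('g7.png',a[0])
for c in caps(*a,z=63.5): print(*c)
E
```

```text
t: 23.0
ee_pos: [485.4, 88.2, 43.9]
orientation: [-3.128, -0.291, -0.005]
ft_force: [0.4, -3.7, 1.2]
width: 9.1
grasp_force: 30.0
t: 23.33
ee_pos: [485.2, 89.4, 27.6]
orientation: [-3.127, -0.289, -0.004]
ft_force: [-0.6, 6.7, 0.7]
width: 8.7
grasp_force: 30.0
t: 23.58
ee_pos: [484.5, 88.5, 27.8]
orientation: [3.128, 0.29, 0.002]
ft_force: [0.1, 0.6, -0.6]
width: 25.7
grasp_force: 0.0
t: 24.33
ee_pos: [444.4, -43.5, 238.9]
orientation: [3.127, 0.283, 0.006]
ft_force: [-0.4, 1.0, -0.7]
width: 39.9
grasp_force: 0.0
[444.4 -43.5 238.9]
[339.7  63. ] 562.6681518554688 -42.09107971191406 21.862398147583008 63.21172944441355 [2.1 4.8 6.9] 61.50158398334912
[339.1 118.8] 510.27020263671875 -52.0085563659668 21.77518081665039 63.22126409203344 [2.3 4.8 6.9] 61.916820286458005
[338.2 169.2] 457.03125 -62.43352127075195 22.012714385986328 63.25882281137618 [2.2 4.8 7. ] 48.38402130170658
```

View pics/g7.png

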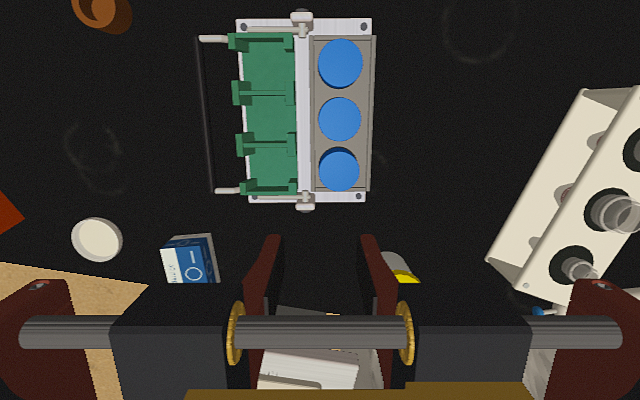

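All three caps lie mouth-down on the nest, at (340,63), (339,119) and (338,169), and the plate is fully back. Next I'll refine the rims from a settled view.

```bash
python3 -m creep '[-0.05,-0.3,0,0,-0.05,-0.3,0,0,-0.05,-0.3,0,0,-0.05,-0.3,0,0,-0.05,-0.3,0,0,-0.05,-0.3,0,0,-0.05,-0.3,0,0,-0.05,-0.3,0,0,-0.05,-0.3,0,0,-0.05,-0.3,0,0]' 0.7
python3 -m creep '[0,0,0,0,0,0,0,0,0,0,0,0]'
cat > rims.py <<'E'
from h import *
def rims(im,d,K,W,cs=((401.3,-339.2),(470.2,-351.1),(539,-363))):
    X=cloud(d,K,W)
    for c in cs:
        r=np.hypot(X[...,0]-c[0],X[...,1]-c[1]); q=(r<20)&(abs(X[...,2]-104.5)<3.5); P=X[q]
        if len(P)<20: print('few',c); continue
        (x,y),rr=cv2.minEnclosingCircle(P[:,:2].astype(np.float32)); print('rim',x,y,rr,'zmax',np.percentile(P[:,2],98),len(P))
E
python3 - <<'E'
from rims import *
print(get_obs()['ee_pos']); a=cam('wrist'); rims(*a); save('r1.png',a[0])
E
python3 -m creep '[0,0.0,-0.05,0,0,0.0,-0.05,0,0,0.0,-0.05,0,0,0.0,-0.05,0]'
python3 - <<'E'
from rims import *
print(get_obs()['ee_pos']); a=cam('wrist'); rims(*a)
E
```

```text
t: 25.22
ee_pos: [393.6, -339.9, 235.8]
orientation: [-3.126, -0.289, 0.002]
ft_force: [1.3, 0.9, -0.3]
width: 61.4
grasp_force: 0.0
t: 25.47
ee_pos: [394.1, -339.5, 237.1]
orientation: [-3.127, -0.293, 0.0]
ft_force: [0.3, 0.0, -0.2]
width: 61.1
grasp_force: 0.0
[ 394.09945124 -339.52280317  237.08809109]
rim 401.3548278808594 -339.2560729980469 10.041238784790039 zmax 106.0397981880007 189
rim 470.20318603515625 -351.121337890625 16.991104125976562 zmax 105.91206445921023 389
rim 538.8698120117188 -363.0426330566406 13.546448707580566 zmax 105.83566641780959 381
t: 25.85
ee_pos: [393.5, -340.6, 187.2]
orientation: [-3.127, -0.29, 0.002]
ft_force: [-0.7, 0.4, 0.2]
width: 61.8
grasp_force: 0.0
[ 393.53511377 -340.55693855  187.22947354]
rim 401.4024963378906 -339.1182556152344 10.131832122802734 zmax 105.68298629288583 269
rim 470.0579528808594 -351.037841796875 17.039844512939453 zmax 105.73647915429181 560
rim 538.7366333007812 -362.7870788574219 13.42115306854248 zmax 105.88608262083261 412
```

```bash
python3 -m creep '[0.063,0.278,0,0,0.063,0.278,0,0,0.063,0.278,0,0,0.063,0.278,0,0,0.063,0.278,0,0,0.063,0.278,-0.02,0,0.063,0.278,-0.05,0,0.063,0.278,-0.06,0,0.063,0.278,-0.06,0,0.063,0.278,-0.06,0]' 0.68
python3 -m creep '[0,0,0,0,0,0,0,0]'
python3 - <<'E'
from caps import *
np.set_printoptions(precision=1,suppress=True)
print(get_obs()['ee_pos'])
a=cam('wrist')
for c in caps(*a,z=63.5): print(*c)
E
```

```text
t: 26.73
ee_pos: [457.0, -62.9, 127.8]
orientation: [3.128, 0.292, -0.0]
ft_force: [-0.4, 0.2, 0.1]
width: 59.9
grasp_force: 0.0
t: 26.9
ee_pos: [457.8, -64.3, 128.8]
orientation: [3.128, 0.288, 0.004]
ft_force: [0.2, 0.1, 1.0]
width: 59.8
grasp_force: 0.0
[457.8 -64.3 128.8]
[315.7  57.3] 562.9410400390625 -42.270729064941406 21.97264289855957 63.15240078714346 [2.2 4.9 6.9] 61.87089961749668
[316.2 139.4] 510.3988952636719 -51.8704948425293 21.91954231262207 63.18766370291378 [2.2 4.9 6.9] 62.04169789165013
[316.7 208.4] 457.2138671875 -61.98176574707031 22.162755966186523 63.213518708955775 [2.2 4.9 7. ] 42.64363243746963
```

```bash
python3 -m creep '[-0.0004,0.002,-0.03,0,-0.0004,0.002,-0.055,0,-0.0004,0.002,-0.075,0,-0.0004,0.002,-0.091,0,-0.0004,0.002,-0.091,0,-0.0004,0.002,-0.091,0]'
python3 -m creep '[0,0,0,0,0,0,0,0,0,0,0,0,0,0,0,0,0,0,0,0,0,0,0,0]' 0
python3 -m creep '[0,0,0.03,0,0,0,0.07,0,-0.003,-0.015,0.105,0,-0.01,-0.055,0.115,0,-0.018,-0.095,0.115,0,-0.026,-0.135,0.115,0,-0.034,-0.175,0.115,0,-0.042,-0.215,0.115,0,-0.05,-0.25,0.115,0,-0.055,-0.277,0.115,0]'
python3 -m creep '[0,0,0,0,0,0,0,0,0,0,0,0]'
python3 - <<'E'
from caps import *
held()
E
```

```text
t: 27.45
ee_pos: [456.7, -62.1, 36.6]
orientation: [3.128, 0.287, 0.001]
ft_force: [1.2, 0.6, 0.9]
width: 59.8
grasp_force: 0.0
t: 27.95
ee_pos: [456.7, -61.5, 36.7]
orientation: [3.128, 0.29, 0.002]
ft_force: [-1.7, -3.5, 6.3]
width: 43.6
grasp_force: 30.0
t: 28.78
ee_pos: [400.2, -340.6, 151.3]
orientation: [3.128, 0.288, 0.0]
ft_force: [0.9, 0.7, 0.6]
width: 43.8
grasp_force: 30.0
t: 29.03
ee_pos: [400.9, -337.2, 150.8]
orientation: [-3.127, -0.289, 0.001]
ft_force: [-0.5, -0.6, 0.2]
width: 43.7
grasp_force: 30.0
held n 7414 ee [ 401.06286465 -336.81169776  150.90750231] w 43.94922622227923 29.99999161809683
top z rel 27.51842127726881 bottom -0.17961820363567968 centre rel ((0.10987064242362976, -0.21730802953243256), 22.5449161529541)
```

```bash
python3 -m creep '[0.0002,-0.0022,-0.015,0,0.0002,-0.0022,-0.028,0,0.0002,-0.0022,-0.036,0,0.0002,-0.0022,-0.04,0,0.0002,-0.0022,-0.04,0]'
python3 -m creep '[0,0,-0.003,0,0,0,-0.005,0,0,0,-0.005,0]'
python3 -m creep '[0,0,-0.003,0,0,0,-0.005,0,0,0,-0.005,0]'
python3 -m creep '[0,0,-0.002,0,0,0,-0.003,0,0,0,-0.003,0]'
```

```text
t: 29.5
ee_pos: [401.3, -339.0, 110.4]
orientation: [-3.127, -0.292, 0.002]
ft_force: [-0.8, 0.0, 0.4]
width: 43.4
grasp_force: 30.0
t: 29.75
ee_pos: [401.5, -340.1, 106.2]
orientation: [-3.128, -0.29, 0.0]
ft_force: [-0.7, 0.5, -1.0]
width: 43.6
grasp_force: 30.0
t: 30.0
ee_pos: [401.3, -340.1, 100.9]
orientation: [-3.128, -0.29, 0.0]
ft_force: [0.4, 1.6, -1.4]
width: 43.8
grasp_force: 30.0
t: 30.25
ee_pos: [401.4, -340.1, 97.9]
orientation: [-3.128, -0.29, 0.0]
ft_force: [-0.2, 2.4, -1.4]
width: 43.5
grasp_force: 30.0
```

```bash
python3 -m creep '[0,0.0008,-0.001,0,0,0.0008,-0.001,0]'
python3 -m creep '[0,0,0,0,0,0,0,0,0,0,0,0,0,0,0,0]' 0.68
python3 -m creep '[0,0,0.015,0,0,0,0.04,0,0,0,0.08,0,0,0,0.12,0,0,0,0.12,0,0,0,0.12,0]'
cat >> caps.py <<'E'
def tubecap(xy):
    im,d,K,W=cam('wrist'); X=cloud(d,K,W); hsv=cv2.cvtColor(im,cv2.COLOR_RGB2HSV)
    m=(hsv[...,0]>100)&(hsv[...,0]<118)&(hsv[...,1]>120)&(hsv[...,2]>60)&(np.hypot(X[...,0]-xy[0],X[...,1]-xy[1])<30)&(X[...,2]>80)
    P=X[m]; top=np.percentile(P[:,2],95); Q=P[abs(P[:,2]-top)<3.5]; A=np.c_[Q[:,:2]-Q[:,:2].mean(0),np.ones(len(Q))]
    s=np.linalg.lstsq(A,Q[:,2],rcond=None)[0]; print('top z',np.median(Q[:,2]),'slope',s[:2],cv2.minEnclosingCircle(Q[:,:2].astype(np.float32)),len(Q)); return im
E
python3 - <<'E'
from caps import *
save('s1.png',tubecap((401.4,-339.2)))
E
```

```text
t: 30.42
ee_pos: [401.7, -339.9, 97.3]
orientation: [3.127, 0.29, 0.001]
ft_force: [-0.6, 0.4, -0.3]
width: 43.8
grasp_force: 30.0
t: 30.75
ee_pos: [401.6, -339.6, 97.3]
orientation: [3.128, 0.29, 0.0]
ft_force: [-0.7, 0.0, 0.6]
width: 59.5
grasp_force: 0.0
t: 31.25
ee_pos: [402.7, -340.6, 219.7]
orientation: [3.124, 0.289, 0.006]
ft_force: [0.0, -0.8, -0.1]
width: 59.7
grasp_force: 0.0
top z 123.67117583869992 slope [-0.00219782  0.00062206] ((402.086669921875, -340.2203063964844), 21.94404411315918) 1981
```

```bash
python3 -m creep '[0.1085,0.288,0,0,0.1085,0.288,0,0,0.1085,0.288,0,0,0.1085,0.288,0,0,0.1085,0.288,0,0,0.1085,0.288,0,0,0.1085,0.288,-0.02,0,0.1085,0.288,-0.05,0,0.1085,0.288,-0.085,0,0.1085,0.288,-0.085,0]' 0.68
python3 -m creep '[0,0,0,0,0,0,0,0]'
python3 - <<'E'
from caps import *
np.set_printoptions(precision=1,suppress=True)
print(get_obs()['ee_pos'])
a=cam('wrist')
for c in caps(*a,z=63.5): print(*c)
E
```

```text
t: 32.13
ee_pos: [504.7, -49.5, 125.3]
orientation: [-3.125, -0.294, 0.02]
ft_force: [-1.8, 0.1, -0.4]
width: 59.7
grasp_force: 0.0
t: 32.3
ee_pos: [509.8, -52.0, 132.4]
orientation: [-3.128, -0.289, 0.002]
ft_force: [0.4, 0.2, -0.4]
width: 59.9
grasp_force: 0.0
[509.8 -52.  132.4]
[320.  138.1] 562.8788452148438 -42.242244720458984 21.957691192626953 63.19899470204709 [2.3 4.9 6.9] 62.040574427307995
[320.1 205.7] 510.330810546875 -51.889076232910156 22.27696990966797 63.21559116386919 [2.2 4.9 7. ] 42.444277180802736
```

```bash
python3 -m creep '[0.0003,0,-0.03,0,0.0003,0,-0.06,0,0.0003,0,-0.08,0,0.0003,0,-0.095,0,0.0003,0,-0.095,0,0.0003,0,-0.095,0]'
python3 -m creep '[0,0,0,0,0,0,0,0,0,0,0,0,0,0,0,0,0,0,0,0,0,0,0,0]' 0
python3 -m creep '[0,0,0.035,0,0,0,0.075,0,-0.002,-0.015,0.112,0,-0.007,-0.055,0.115,0,-0.012,-0.095,0.115,0,-0.017,-0.135,0.115,0,-0.022,-0.175,0.115,0,-0.027,-0.215,0.115,0,-0.033,-0.255,0.115,0,-0.039,-0.295,0.115,0]'
python3 -m creep '[-0.001,-0.004,0,0,-0.001,-0.004,0,0,-0.001,-0.004,0,0]'
python3 - <<'E'
from caps import *
held()
E
```

```text
t: 32.85
ee_pos: [511.1, -52.3, 38.3]
orientation: [3.128, 0.288, 0.002]
ft_force: [-0.1, 0.3, 0.5]
width: 59.6
grasp_force: 0.0
t: 33.35
ee_pos: [511.1, -51.8, 38.4]
orientation: [3.128, 0.29, 0.003]
ft_force: [-0.7, -1.3, 8.4]
width: 43.8
grasp_force: 30.0
t: 34.18
ee_pos: [470.6, -348.4, 152.8]
orientation: [3.128, 0.29, 0.001]
ft_force: [1.2, 0.0, 0.1]
width: 43.4
grasp_force: 30.0
t: 34.43
ee_pos: [469.8, -349.9, 152.1]
orientation: [-3.128, -0.288, 0.001]
ft_force: [-0.8, 0.0, -0.1]
width: 43.7
grasp_force: 30.0
held n 7258 ee [ 470.02195134 -349.20231182  152.09942067] w 43.87133287751835 29.999798079952598
top z rel 25.869699247010118 bottom -1.6370318917433337 centre rel ((-1.0945234298706055, -0.2575266659259796), 22.912248611450195)
```

```bash
python3 -m creep '[0.001,-0.0017,-0.015,0,0.001,-0.0017,-0.028,0,0.001,-0.0017,-0.035,0,0.001,-0.0017,-0.038,0,0.001,-0.0017,-0.038,0,0.001,-0.0017,-0.038,0]'
python3 -m creep '[0,0,-0.003,0,0,0,-0.006,0,0,0,-0.006,0]'
python3 -m creep '[0,0,-0.003,0,0,0,-0.005,0,0,0,-0.005,0]'
python3 -m creep '[0,0,-0.002,0,0,0,-0.004,0,0,0,-0.004,0]'
```

```text
t: 34.98
ee_pos: [471.4, -351.7, 114.1]
orientation: [-3.128, -0.291, 0.001]
ft_force: [-0.0, 0.8, 0.1]
width: 43.5
grasp_force: 30.0
t: 35.23
ee_pos: [471.1, -352.0, 108.0]
orientation: [-3.128, -0.29, 0.0]
ft_force: [0.2, 0.5, -0.2]
width: 43.4
grasp_force: 30.0
t: 35.48
ee_pos: [471.0, -352.0, 102.7]
orientation: [-3.128, -0.29, 0.001]
ft_force: [0.8, 1.6, -2.2]
width: 43.8
grasp_force: 30.0
t: 35.73
ee_pos: [471.2, -352.0, 99.0]
orientation: [-3.128, -0.29, 0.0]
ft_force: [0.7, 3.3, 0.7]
width: 43.6
grasp_force: 30.0
```

```bash
python3 -m creep '[0,0.0008,-0.0005,0,0,0.0008,-0.0005,0]'
python3 -m creep '[0,0,0,0,0,0,0,0,0,0,0,0,0,0,0,0]' 0.68
python3 -m creep '[0,0,0.015,0,0,0,0.04,0,0,0,0.08,0,0,0,0.12,0,0,0,0.12,0,0,0,0.12,0]'
python3 - <<'E'
from caps import *
save('s2.png',tubecap((470.1,-351.1)))
E
python3 -m creep '[0.0915,0.308,0,0,0.0915,0.308,0,0,0.0915,0.308,0,0,0.0915,0.308,0,0,0.0915,0.308,0,0,0.0915,0.308,0,0,0.0915,0.308,-0.02,0,0.0915,0.308,-0.05,0,0.0915,0.308,-0.085,0,0.0915,0.308,-0.085,0]'
python3 -m creep '[0,0,0,0,0,0,0,0]'
python3 - <<'E'
from caps import *
np.set_printoptions(precision=1,suppress=True)
print(get_obs()['ee_pos'])
a=cam('wrist')
for c in caps(*a,z=63.5): print(*c)
E
```

```text
t: 35.9
ee_pos: [471.3, -351.9, 99.0]
orientation: [3.127, 0.29, 0.0]
ft_force: [-2.9, 0.0, 3.2]
width: 43.8
grasp_force: 30.0
t: 36.23
ee_pos: [471.4, -351.5, 98.6]
orientation: [3.128, 0.29, 0.0]
ft_force: [0.0, 1.4, -0.5]
width: 59.7
grasp_force: 0.0
t: 36.73
ee_pos: [472.7, -352.5, 221.4]
orientation: [3.124, 0.29, 0.007]
ft_force: [-0.3, 0.1, -0.7]
width: 59.7
grasp_force: 0.0
top z 123.75633448534592 slope [-0.00192887  0.00054621] ((470.81134033203125, -352.3414306640625), 21.883039474487305) 1955
t: 37.62
ee_pos: [557.0, -40.8, 125.4]
orientation: [-3.125, -0.295, 0.023]
ft_force: [-2.0, 0.7, -1.8]
width: 59.7
grasp_force: 0.0
t: 37.78
ee_pos: [562.6, -44.0, 133.9]
orientation: [-3.128, -0.289, 0.002]
ft_force: [0.0, -0.1, 0.6]
width: 60.2
grasp_force: 0.0
[562.6 -44.  133.9]
[317.6 204.7] 563.0308227539062 -42.29608917236328 22.172861099243164 63.208495504546036 [2.3 5.  7. ] 42.87821370215444
```

```bash
python3 -m creep '[0,0.0012,-0.03,0,0,0.0012,-0.06,0,0,0.0012,-0.08,0,0,0.0012,-0.095,0,0,0.0012,-0.095,0,0,0.0012,-0.095,0]'
python3 -m creep '[0,0,0,0,0,0,0,0,0,0,0,0,0,0,0,0,0,0,0,0,0,0,0,0]' 0
python3 -m creep '[0,0,0.035,0,0,0,0.075,0,-0.002,-0.015,0.112,0,-0.005,-0.055,0.115,0,-0.008,-0.095,0.115,0,-0.011,-0.135,0.115,0,-0.014,-0.175,0.115,0,-0.017,-0.215,0.115,0,-0.02,-0.255,0.115,0,-0.022,-0.295,0.115,0]'
python3 -m creep '[-0.002,-0.024,0,0,-0.002,-0.024,0,0,-0.002,-0.024,0,0,-0.002,-0.024,0,0]'
python3 - <<'E'
from caps import *
held()
E
```

```text
t: 38.33
ee_pos: [563.6, -43.2, 40.0]
orientation: [3.128, 0.288, 0.002]
ft_force: [0.3, -0.3, 0.6]
width: 59.9
grasp_force: 0.0
t: 38.83
ee_pos: [564.0, -42.6, 40.4]
orientation: [3.127, 0.29, 0.004]
ft_force: [-1.4, -2.3, 7.7]
width: 43.7
grasp_force: 30.0
t: 39.67
ee_pos: [540.2, -339.1, 154.5]
orientation: [3.128, 0.29, 0.001]
ft_force: [1.6, -0.2, -0.5]
width: 43.7
grasp_force: 30.0
t: 40.0
ee_pos: [538.5, -360.5, 153.8]
orientation: [-3.128, -0.29, 0.0]
ft_force: [0.6, 1.2, 0.6]
width: 43.4
grasp_force: 30.0
held n 7103 ee [ 538.69762238 -359.97741035  153.81469088] w 43.812132070891664 30.00004037283361
top z rel 23.8694434537385 bottom -4.02709086919165 centre rel ((-1.465721607208252, -0.4771151542663574), 23.07269287109375)
```

```bash
python3 -m creep '[0.001,-0.0018,-0.015,0,0.001,-0.0018,-0.028,0,0.001,-0.0018,-0.035,0,0.001,-0.0018,-0.038,0,0.001,-0.0018,-0.038,0,0.001,-0.0018,-0.038,0]'
python3 -m creep '[0,0,-0.003,0,0,0,-0.006,0,0,0,-0.006,0]'
python3 -m creep '[0,0,-0.003,0,0,0,-0.005,0,0,0,-0.005,0]'
python3 -m creep '[0,0,-0.002,0,0,0,-0.0035,0,0,0,-0.0035,0]'
```

```text
t: 40.55
ee_pos: [539.7, -362.7, 115.2]
orientation: [-3.128, -0.29, 0.001]
ft_force: [0.2, -0.0, -0.0]
width: 43.6
grasp_force: 30.0
t: 40.8
ee_pos: [539.6, -362.9, 109.4]
orientation: [-3.128, -0.29, 0.0]
ft_force: [-0.2, 0.7, -0.5]
width: 43.7
grasp_force: 30.0
t: 41.05
ee_pos: [539.5, -362.9, 104.2]
orientation: [-3.128, -0.29, 0.001]
ft_force: [-0.7, -0.0, -1.2]
width: 43.7
grasp_force: 30.0
t: 41.3
ee_pos: [539.7, -363.0, 101.0]
orientation: [-3.128, -0.29, 0.0]
ft_force: [-0.4, 0.2, -0.8]
width: 43.4
grasp_force: 30.0
```

```bash
python3 -m creep '[0,0,-0.0007,0,0,0,-0.0007,0]'
python3 -m creep '[0,0,0,0,0,0,0,0,0,0,0,0,0,0,0,0]' 0.68
python3 -m creep '[0,0,0.015,0,0,0,0.04,0,0,0,0.08,0,0,0,0.12,0,-0.04,0.02,0.15,0,-0.08,0.02,0.15,0,-0.12,0.02,0.15,0,-0.14,0.02,0.15,0,-0.14,0.02,0.15,0,-0.14,0.02,0.15,0]'
python3 - <<'E'
from caps import *
tubecap((538.8,-362.9)); tubecap((401.4,-339.2)); save('s3.png',tubecap((470.1,-351.1)))
E
```

```text
t: 41.47
ee_pos: [539.8, -363.1, 100.9]
orientation: [3.128, 0.29, 0.0]
ft_force: [-1.4, 1.0, 3.9]
width: 43.6
grasp_force: 30.0
t: 41.8
ee_pos: [539.8, -362.9, 100.3]
orientation: [-3.128, -0.29, 0.0]
ft_force: [0.1, -0.2, -0.2]
width: 59.5
grasp_force: 0.0
t: 42.63
ee_pos: [398.9, -343.1, 251.0]
orientation: [3.128, 0.287, 0.001]
ft_force: [0.3, 0.6, -0.9]
width: 59.7
grasp_force: 0.0
top z 123.6770430851904 slope [ 0.00129197 -0.00013889] ((538.5782470703125, -363.2646484375), 21.80093765258789) 2449
top z 123.76153887281359 slope [-0.00087103 -0.00203081] ((401.86376953125, -340.3206481933594), 22.076904296875) 1640
top z 123.73479011579778 slope [ 0.00214091 -0.00195098] ((470.3810729980469, -351.69122314453125), 21.697834014892578) 1968
```

View pics/s3.png

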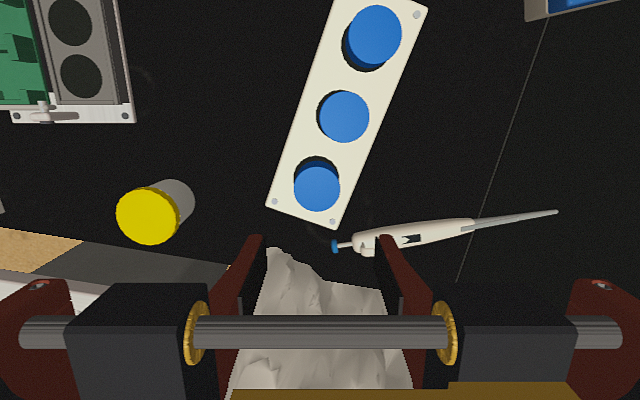

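All three caps stand level with their closed faces at 123.7 mm, which means they are down on the collars, at (375,35), (344,117) and (317,188). The plate is open and the robot is clear of everything, so I'm handing in the job.

```bash
python3 -c "
from workcell import ticket
print(ticket.close_job())"
```

```text
the job is handed in; nothing more can be done
None
```

I flipped all three blue caps, swung the plate back, seated each cap level on its own tube's collar (closed faces at 123.7 mm against the expected 124 mm), and handed the job in at about 43 s; I matched caps to tubes by measuring bores and necks, and each fitted first time.

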